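Sort the mixed-up welding fixture stops into their colour holders

ROBOT

A 7-joint arm with a two-finger parallel gripper is mounted at the origin on the work surface. World frame = base frame: x ahead of the robot, y to its left, z up, the work surface at z = 0. Lengths are in m, angles in rad, forces in N, time in s.
With the tool pointing down it reaches from about 0.425 to 0.875 m from the base axis. Payload 4.7 kg.
Tool frame: the origin (TCP) lies at the very end of the fingers, on their centre line; the grasp point (between the pads) lies 19 mm behind it; z points along the fingers, y is the line along which they close (so a half turn about z gives the same grasp; the last joint's range is limited). The gripper opens to 87 mm and grips with 3 to 60 N. Pads are 19 mm wide; open, the fingers measure 117 mm over their backs; the gripper's body (75 mm by 190 mm) begins 51 mm behind the grasp point.
Start: joints at [-1.301, 0.321, -0.07, 1.45, 0.023, 1.371, -0.057], TCP at [0.164, 0.629, 0.186] pointing down, gripper open.
Joint ranges: [-2.86, 2.86], [-0.3, 2.09], [-1.38, 1.24], [0.06, 2.45], [-1.56, 4.7], [0.09, 2.05], [-2.69, 2.69]. Speed limits (rad/s): [2.57, 2.57, 3.14, 3.14, 3.14, 3.14, 3.14].

INTERFACE

Orientations are given as a rotation vector (axis times angle).
In Python, from bench import ctrl, imaging, ticket gives the robot as it stands.
- The arm moves only by the tool jog_arm, never from a script. Its argument "rows" is text: rows parted by semicolons, each of 7 numbers parted by spaces: the shift along the tool's x, y, z in cm, then the turn, a rotation vector about the tool's x, y, z in rad, then the closure, from -1 (fully open) to 1 (shut), so that 0 is half open. A call has 1 to 5 rows; each row shifts and turns the commanded pose from where the row before left it, along the tool's axes as they then stand; what a row does not reach is not made up. A row lasts 1/8 s, in which the tool goes at most 62.5 mm and 10.7 degrees, less where a joint would pass 70% of its speed; a pose out of reach is approached as far as the arm can. A call with a gripper value outside its range is refused whole. The fingers move at their own pace and stop on an object; "force" is the grip in N (left out, the last holds). Time passes only in rows, so rows that do not move let the fingers close. It gives the time, the measured TCP pose, the force, the opening and the grip force at its end, in the units of the state.
- ctrl.get_state(): the state, without advancing time (a new reading comes with each control period).
- imaging.get_image(name): name is "scene" or "top" or "wrist"; returns a dict with "img" (480x640x3 uint8, blue, green, red), "vertical_fov" (degrees; the focal length in pixels is half the picture's height over the tangent of half this angle, whatever the lens; pixels are square), "cx", "cy" (the principal point, pixels), "origin" and "orientation" of the camera in the world. Camera axes: x right, y down, z forward; pixel columns grow to the right and rows downward; lengths in m; the calibration is good to about 2 mm. A picture is of the moment at which its call begins. There is no depth.
- ticket.close_job(): hands the job in; it is judged then, once.
The state is a dict: "time": time; "joint_positions": joint angles; "qd": joint speeds; "joint_torque": joint torques, N m; "position": TCP position; "tool_rot": TCP orientation; "ft_force": force on the tool from outside, world axes, zero at the start; "torque": the same for the moment, N m; "grip_width": opening from 0.0 (shut) to 1.0 (fully open); "grip_force": force on a finger pad.
Only numpy, scipy, OpenCV 4.12 (cv2) and the standard library are available. Lean on these libraries where they do the work, as an engineer would, in place of code of your own. Each camera call takes 0.05 s, during which the arm holds its last target. There are 200 camera calls.

TASK

The four welding fixture stops have been put back in one another's holders: move them one at a time so that each ends standing upright in the holder of its own colour, with the grey holder empty again. Use the empty grey holder for parking a stop on the way; keep the stops upright and never put one down on the table outside the holders. Leave the freshly tacked bracket standing among them where it is.

Things in the scene. Friction and masses are not known exactly. Their poses are not given: they have to be found in the camera images.
- red_stop (a point): Loose steel fixture stop, forked rest: red square post 34 x 34 mm from 6 to 42 mm height, then two prongs 8 mm thick, 24 mm wide, at its +x and -x sides. 60 mm high in all, 0.3 to 0.52 kg, on a bare round foot 52 mm wide, 6 mm thick. The point is on its centre line, 30 mm above its underside; z up; x, y square to the post's faces. Starts upright in a wrong holder.
- blue_stop (a point): Loose steel fixture stop, shouldered stop: blue cylinder 34 mm wide from 6 to 42 mm height, then a blue boss 26 mm wide. 60 mm high in all, 0.3 to 0.52 kg, on a bare round foot 52 mm wide, 6 mm thick. The point is on its centre line, 30 mm above its underside; z up. Starts upright in a wrong holder.
- yellow_stop (a point): Loose steel fixture stop, pin stop: yellow cylinder 34 mm wide from 6 to 42 mm height, then a yellow pin 14 mm wide. 60 mm high in all, 0.3 to 0.52 kg, on a bare round foot 52 mm wide, 6 mm thick. The point is on its centre line, 30 mm above its underside; z up. Starts upright in a wrong holder.
- green_stop (a point): Loose steel fixture stop, fence stop: green square post 34 x 34 mm from 6 to 42 mm height, then one plate 8 mm thick, 24 mm wide, at its +x side. 60 mm high in all, 0.3 to 0.52 kg, on a bare round foot 52 mm wide, 6 mm thick. The point is on its centre line, 30 mm above its underside; z up; x, y square to the post's faces. Starts upright in a wrong holder.
- red_floor (a point): Red painted holder, fixed to the table: a square plate 96 x 96 mm, 6 mm thick, with a raised square rim on it, 72 x 72 mm inside, 4 mm thick, its top 6 mm above the plate. The point is the centre of the holder's floor, on the plate's upper face (6 mm above the table); z up, x and y along its sides. Home of the red stop; at the start it holds a stop of another colour.
- blue_floor (a point): Blue painted holder, fixed to the table: a square plate 96 x 96 mm, 6 mm thick, with a raised square rim on it, 72 x 72 mm inside, 4 mm thick, its top 6 mm above the plate. The point is the centre of the holder's floor, on the plate's upper face (6 mm above the table); z up, x and y along its sides. Home of the blue stop; at the start it holds a stop of another colour.
- yellow_floor (a point): Yellow painted holder, fixed to the table: a square plate 96 x 96 mm, 6 mm thick, with a raised square rim on it, 72 x 72 mm inside, 4 mm thick, its top 6 mm above the plate. The point is the centre of the holder's floor, on the plate's upper face (6 mm above the table); z up, x and y along its sides. Home of the yellow stop; at the start it holds a stop of another colour.
- green_floor (a point): Green painted holder, fixed to the table: a square plate 96 x 96 mm, 6 mm thick, with a raised square rim on it, 72 x 72 mm inside, 4 mm thick, its top 6 mm above the plate. The point is the centre of the holder's floor, on the plate's upper face (6 mm above the table); z up, x and y along its sides. Home of the green stop; at the start it holds a stop of another colour.
- grey_floor (a point): Grey painted holder, fixed to the table: a square plate 96 x 96 mm, 6 mm thick, with a raised square rim on it, 72 x 72 mm inside, 4 mm thick, its top 6 mm above the plate. The point is the centre of the holder's floor, on the plate's upper face (6 mm above the table); z up, x and y along its sides. The one holder that is empty at the start: the parking place.
- bracket_mid (a point): Small freshly tacked sheet-steel bracket, loose: base 55 x 50 mm, 5 mm thick, an upright 45 mm high along its +x edge, a gusset between. It stands on the table among the holders and is to be left alone. The point lies 20 mm above the middle of its underside.
Things that resemble listed ones, but are neither listed nor needed, are in the scene too. Of the things that look like the part that bears blue_floor, take the one that is farthest to the robot's left at the start. Of the things that look like the part that bears red_stop, the larger one is meant.

How it is judged:
By the outcome, as a careful person would: the job done as asked, in the order asked, and still so for the second after the job is handed in, with the robot touching nothing.
It also fails if it takes over 125 s, if anything falls off the work surface, if the arm or the gripper's body presses on something with over 40 N, if the wrist force passes 120 N, or if a joint passes its speed limit or range.

## Working session

There is one attempt and no reset: what is moved stays moved. The work goes in short steps, Python scripts to look and compute and a tool call to move; the robot and the scene stay as the last step left them, time stands still between calls to the robot, and variables do not carry over. Pictures are saved under pics/ and viewed, at most 14 in all, crops included, and the job is handed in when it is done.

Besides the shell and the picture viewer there is one more tool, called by a JSON object that holds its "name" and its "arguments", one argument or row to a line. jog_arm: Moves the arm, as the interface text tells. Its arguments: {"type":"object","properties":{"rows":{"type":"string"},"force":{"type":"number"}},"required":["rows"]}

```bash
ls; mkdir -p pics
python3 - <<'E'
from bench import ctrl, imaging, ticket
import cv2, pickle
s=ctrl.get_state(); print(s)
for n in ("scene","top"):
    d=imaging.get_image(n); cv2.imwrite(f"pics/{n}0.png",d["img"]); pickle.dump(d,open(f"{n}0.pkl","wb"))
    print(n,{k:v for k,v in d.items() if k!="img"})
E
```

```text
pics
{'time': 0.0, 'joint_positions': array([-1.30088169,  0.32180212, -0.07007485,  1.45165519,  0.02259621,
        1.37077711, -0.05691121]), 'qd': array([ 0.00056489, -0.00190049,  0.00025461, -0.00201742, -0.00134929,
        0.00079796, -0.00076577]), 'joint_torque': array([-5.16359778e-04, -4.91289783e+01, -4.03998401e-01, -3.12528992e+01,
       -6.39036717e-02,  4.38574667e-02,  1.94277945e-04]), 'position': array([0.16437471, 0.62824763, 0.18518499]), 'tool_rot': array([-4.00706060e-01, -3.11578957e+00,  2.90532180e-03]), 'ft_force': array([-0.80151381, -0.31328389,  0.50659092]), 'torque': array([-0.00446253, -0.04469156, -0.02856549]), 'grip_force': 0.0, 'grip_width': 0.9986630362540481}
scene {'vertical_fov': 51.506544936204065, 'cx': 315.29059609039535, 'cy': 242.12169134089496, 'origin': array([1.35123893, 0.29532607, 0.71102994]), 'orientation': array([-1.39635439, -1.9299723 ,  1.03170374])}
top {'vertical_fov': 50.04611333279627, 'cx': 312.07338758464704, 'cy': 246.2396011252156, 'origin': array([ 0.26521495, -0.01111024,  1.30350907]), 'orientation': array([-2.14886375,  2.1436309 , -0.16826664])}
```

View pics/top0.png

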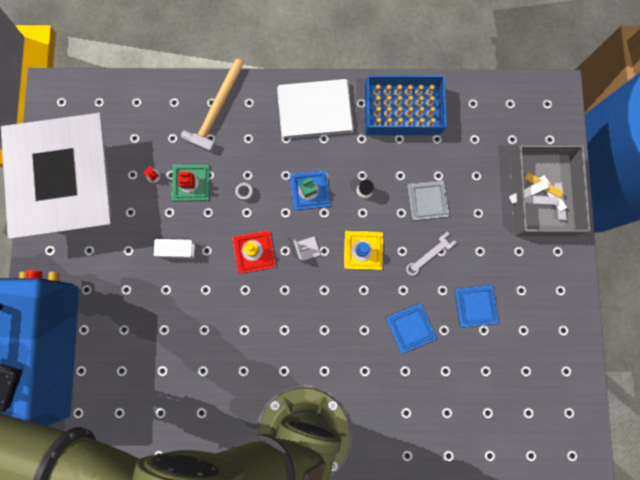

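View pics/scene0.png

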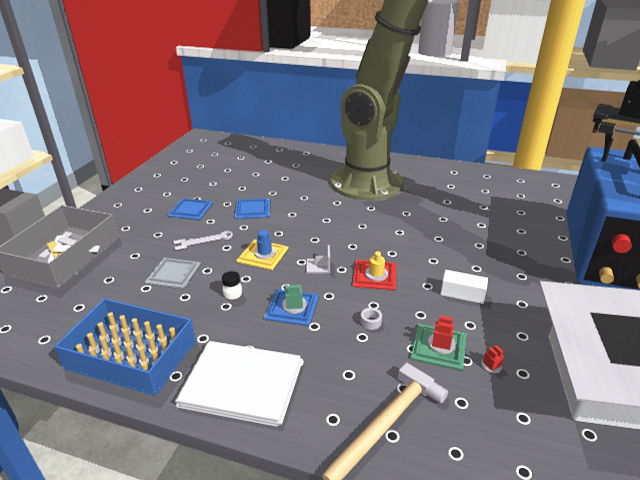

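Top view: the stops stand as follows.
- The red stop is in the green holder (186,182).
- The green stop is in the blue holder (310,190).
- The yellow stop is in the red holder (254,252).
- The blue stop is in the yellow holder (364,250).
- The grey holder at (428,200) is empty.

Two things have lookalikes:
- **Blue holder:** candidates are at (310,190), (411,328) and (477,306). The robot's left is image left, so (310,190) is meant.
- **Red stop:** candidates are at (186,182) and (151,174). The larger is the one at (186,182).

I'll measure and check this in one enlarged crop.

```bash
cat > h.py <<'E'
import numpy as np, cv2, pickle
from scipy.spatial.transform import Rotation as Rt
def cam(d):
    f=240/np.tan(np.radians(d["vertical_fov"]/2)); return f,Rt.from_rotvec(d["orientation"]).as_matrix()
def ray(d,uv,z):
    f,R=cam(d); v=R@np.array([(uv[0]-d["cx"])/f,(uv[1]-d["cy"])/f,1.]); o=np.asarray(d["origin"])
    return (o+v*(z-o[2])/v[2])[:2]
def proj(d,p):
    f,R=cam(d); c=R.T@(np.asarray(p)-d["origin"]); return np.array([d["cx"]+f*c[0]/c[2],d["cy"]+f*c[1]/c[2]])
H={"red":[(0,6),(174,180)],"yellow":[(20,32)],"green":[(40,85)],"blue":[(100,125)]}
def mask(img,c,smin=110,vmin=40):
    h=cv2.cvtColor(img,cv2.COLOR_BGR2HSV); m=np.zeros(h.shape[:2],np.uint8)
    for a,b in H[c]: m|=cv2.inRange(h,(a,smin,vmin),(b,255,255))
    return m
def blobs(m,amin=25):
    return [c for c in cv2.findContours(m,cv2.RETR_EXTERNAL,cv2.CHAIN_APPROX_NONE)[0] if cv2.contourArea(c)>=amin]
E
python3 - <<'E'
from h import *
d=pickle.load(open("top0.pkl","rb"));img=d["img"]
cv2.imwrite("pics/crop0.png",cv2.resize(img[140:360,130:450],None,fx=2.5,fy=2.5,interpolation=cv2.INTER_CUBIC))
print("base px",proj(d,[0,0,0]))
for c in H:
    for b in blobs(mask(img,c)):
        (u,v),wh,a=cv2.minAreaRect(b)
        if 120<u<500 and 150<v<360:
            q=np.array([ray(d,p,.008) for p in b[:,0].astype(float)]); 
            r=cv2.minAreaRect((q*1000).astype(np.float32)); print(c,(round(u),round(v)),"mm",np.round(r[0],1),np.round(r[1]),round(r[2],1),cv2.contourArea(b))
E
```

```text
base px [303.8117591 434.4417209]
red (253, 251) mm [447.8 129.6] [99. 99.] 10.4 1417.5
red (186, 180) mm [635.5 308.6] [40. 42.] 0.2 218.5
red (150, 173) mm [652.2 401.6] [36. 26.] 47.5 112.0
yellow (250, 248) mm [455.  137.6] [34. 33.] 1.0 136.0
yellow (363, 250) mm [ 452.2 -148.8] [97. 98.] 88.9 1379.0
green (308, 187) mm [617.3  -7.8] [38. 32.] 22.9 150.5
green (190, 182) mm [629.1 297.2] [91. 96.] 0.2 1178.5
blue (411, 328) mm [ 256.6 -265.5] [98. 98.] 22.5 1479.0
blue (476, 306) mm [ 312.2 -431.7] [97. 98.] 6.3 1439.5
blue (362, 249) mm [ 454.6 -147.6] [31. 33.] 0.2 121.0
blue (310, 190) mm [609.5 -12.1] [97. 97.] 6.7 1290.0
```

View pics/crop0.png

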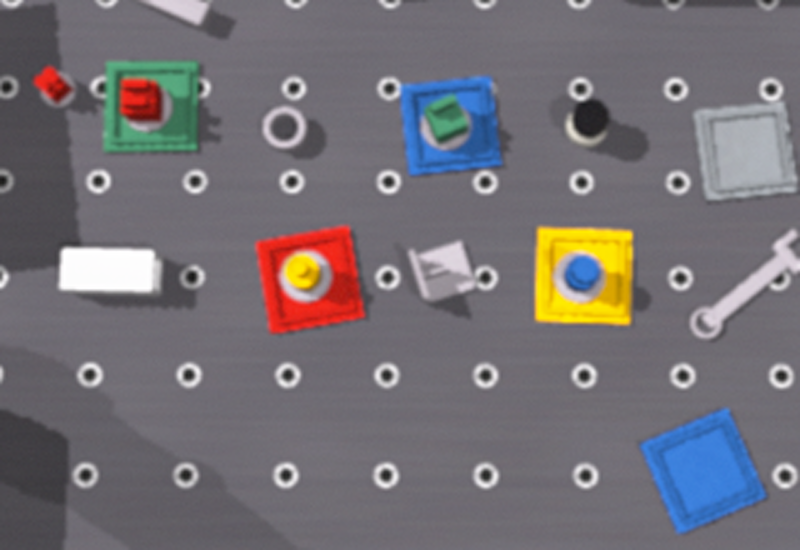

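The crop confirms it. The larger red fork is at crop (140,100) in the green holder, beside a smaller decoy at (52,85). The leftmost blue holder is at (450,125), holding the green fence stop. I'll turn the tool so its y lies along world x, then go above the red stop.

{"name": "jog_arm", "arguments": {
  "rows": "0 0 0 0 0 0.18 -1;0 0 0 0 0 0.18 -1;0 0 0 0 0 0.18 -1;0 0 0 0 0 0.18 -1;0 0 0 0 0 0.18 -1",
  "force": 25
}}

```text
time: 0.72
position: [0.1644, 0.6285, 0.1856]
tool_rot: [1.724, 2.626, -0.002]
ft_force: [0.4, 0.3, -0.5]
grip_width: 1.002
grip_force: 0.0
```

{"name": "jog_arm", "arguments": {
  "rows": "0 0 0 0 0 0.18 -1;0 0 0 0 0 0.18 -1;0 0 0 0 0 0.054 -1;0 0 0 0 0 0 -1"
}}

```text
time: 1.23
position: [0.1643, 0.6286, 0.1857]
tool_rot: [2.219, 2.223, -0.001]
ft_force: [0.9, -0.9, -0.0]
grip_width: 0.998
grip_force: 0.0
```

```bash
cat >> h.py <<'E'
def st():
    from bench import ctrl
    s=ctrl.get_state(); R=Rt.from_rotvec(s["tool_rot"]).as_matrix()
    print("t",round(s["time"],2),"p",np.round(s["position"],4),"toolx",np.round(R[:,0],3),"tooly",np.round(R[:,1],3),"w",round(s["grip_width"],3),"gf",round(s["grip_force"],1),"F",np.round(s["ft_force"],1))
    return s,R
def to(xyz,s,R): print("tool shift cm",np.round(100*R.T@(np.array(xyz)-s["position"]),2))
E
python3 - <<'E'
from h import *
s,R=st(); to([.628,.30,.19],s,R)
d=pickle.load(open("top0.pkl","rb"))
h=cv2.cvtColor(d["img"],cv2.COLOR_BGR2HSV)
m=cv2.inRange(h,(0,0,125),(180,90,255)); m[:170]=0;m[235:]=0;m[:,:400]=0;m[:,460:]=0
for b in blobs(m,100):
    q=np.array([ray(d,p,.008) for p in b[:,0].astype(float)])*1000; print(cv2.minAreaRect(q.astype(np.float32)))
E
```

```text
t 1.23 p [0.1643 0.6286 0.1857] toolx [-0.002  1.    -0.001] tooly [ 1.     0.002 -0.   ] w 0.998 gf 0.0 F [ 0.9 -0.9 -0. ]
tool shift cm [-32.94  46.31  -0.4 ]
((597.821533203125, -316.510498046875), (124.91132354736328, 98.39745330810547), 5.941174030303955)
```

{"name": "jog_arm", "arguments": {
  "rows": "-3.3 4.6 0 0 0 0 -1;-3.3 4.6 0 0 0 0 -1;-3.3 4.6 0 0 0 0 -1;-3.3 4.6 0 0 0 0 -1;-3.3 4.6 0 0 0 0 -1"
}}

```text
time: 1.85
position: [0.3959, 0.4628, 0.1862]
tool_rot: [-2.219, -2.224, -0.0]
ft_force: [0.4, 0.7, 0.0]
grip_width: 0.999
grip_force: 0.0
```

{"name": "jog_arm", "arguments": {
  "rows": "-3.3 4.6 0 0 0 0 -1;-3.3 4.6 0 0 0 0 -1;-3.3 4.6 0 0 0 0 -1;-3.3 4.6 0 0 0 0 -1;-3.3 4.0 0 0 0 0 -1"
}}

```text
time: 2.48
position: [0.6202, 0.298, 0.1859]
tool_rot: [2.219, 2.224, -0.0]
ft_force: [0.9, 0.6, -0.5]
grip_width: 1.003
grip_force: 0.0
```

{"name": "jog_arm", "arguments": {
  "rows": "0 0 0 0 0 0 -1;0 0 0 0 0 0 -1"
}}

```text
time: 2.72
position: [0.6183, 0.2997, 0.1857]
tool_rot: [-2.219, -2.222, 0.001]
ft_force: [-0.2, 0.4, -0.7]
grip_width: 1.004
grip_force: 0.0
```

```bash
cat >> h.py <<'E'
def shot(n,name):
    from bench import imaging
    d=imaging.get_image(n); cv2.imwrite(f"pics/{name}.png",d["img"]); pickle.dump(d,open(f"{name}.pkl","wb")); return d
E
python3 - <<'E'
from h import *
s,R=st(); d=shot("wrist","w1"); print({k:v for k,v in d.items() if k!="img"}); print(proj(d,s["position"]))
for c in ("red","green"):
    for b in blobs(mask(d["img"],c),300): print(c,cv2.minAreaRect(b),cv2.contourArea(b))
E
```

```text
t 2.73 p [0.6183 0.2997 0.1857] toolx [-0.002  1.     0.   ] tooly [ 1.     0.002 -0.001] w 1.004 gf 0.0 F [-0.2  0.4 -0.7]
{'vertical_fov': 68.3880126090219, 'cx': 316.3669409184174, 'cy': 244.14839715565085, 'origin': array([0.61883738, 0.3841715 , 0.38393539]), 'orientation': array([ 2.83466741e+00,  2.46826026e-03, -1.98463458e-03])}
[315.81305984 278.07862547]
red ((171.770263671875, 323.1216125488281), (25.153045654296875, 53.10087203979492), 80.53767395019531) 755.5
red ((325.0, 218.0), (40.0, 34.0), 90.0) 1321.5
red ((346.75, 118.75000762939453), (26.16295051574707, 26.870054244995117), 45.0) 657.0
green ((326.9641418457031, 212.41714477539062), (86.2416763305664, 89.24139404296875), 89.20427703857422) 7287.0
```

View pics/w1.png

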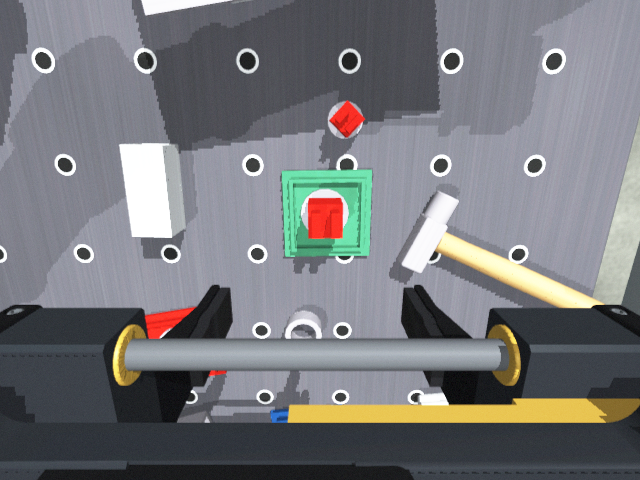

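The wrist view shows the red fork at (325,218) on its foot (circle centred about (325,213)) in the green holder. It is square to the world axes, and the small decoy is at (347,119). I'll turn pixels into positions.

```bash
cat >> h.py <<'E'
def foot(d,win):
    """foot circle centre (z=12mm): bright unsaturated pixels in win (u0,v0,u1,v1), circle from extreme left/right/top"""
    u0,v0,u1,v1=win; hs=cv2.cvtColor(d["img"],cv2.COLOR_BGR2HSV); m=cv2.inRange(hs,(0,0,150),(180,70,255)); k=np.zeros_like(m); k[v0:v1,u0:u1]=m[v0:v1,u0:u1]
    b=max(blobs(k,20),key=cv2.contourArea); q=np.array([ray(d,p,.012) for p in b[:,0].astype(float)])
    # least squares with fixed radius, outer hull points only
    from scipy.optimize import least_squares
    hq=cv2.convexHull((q*1000).astype(np.float32))[:,0]/1000
    r=least_squares(lambda c:np.hypot(*(hq-c).T)-.0262,q.mean(0),loss="soft_l1",f_scale=.001); print("foot",np.round(r.x,4),"rms",np.round(np.sqrt((r.fun**2).mean()),4)); return r.x
def holder(d,c,near,z=.008):
    b=max([b for b in blobs(mask(d["img"],c),800)],key=cv2.contourArea); q=np.array([ray(d,p,z) for p in b[:,0].astype(float)])*1000
    r=cv2.minAreaRect(q.astype(np.float32)); print("holder",c,np.round(r[0],1),np.round(r[1],1),round(r[2],1)); return r
E
python3 - <<'E'
from h import *
d=pickle.load(open("w1.pkl","rb")); s,R=st()
c=foot(d,(285,172,368,255)); holder(d,"green",0)
print("blob@57", ray(d,(325,218),.057)); to([*c,.10],s,R)
E
```

```text
t 2.77 p [0.6177 0.3008 0.1859] toolx [-0.003  1.     0.001] tooly [ 1.     0.003 -0.001] w 1.0 gf 0.0 F [-0.3  0.   0.1]
foot [0.6268 0.3015] rms 0.0004
holder green [629.4 299.4] [94.7 95.6] 1.0
blob@57 [0.62660951 0.30659049]
tool shift cm [0.05 0.92 8.59]
```

{"name": "jog_arm", "arguments": {
  "rows": "0.1 0.9 3 0 0 0 -1;0 0 3 0 0 0 -1;0 0 3 0 0 0 -1;0 0 2 0 0 0 -1;0 0 0 0 0 0 -1"
}}

```text
time: 3.4
position: [0.6259, 0.3011, 0.0746]
tool_rot: [-2.217, -2.224, 0.004]
ft_force: [-0.2, -0.2, 0.1]
grip_width: 1.0
grip_force: 0.0
```

Run:
```python
from h import *
s,R=st(); to([.6268,.3015,.018],s,R)
```

```text
t 3.4 p [0.6259 0.3011 0.0746] toolx [-0.003  1.    -0.001] tooly [ 1.     0.003 -0.003] w 1.0 gf 0.0 F [-0.2 -0.2  0.1]
tool shift cm [0.04 0.1  5.66]
```

{"name": "jog_arm", "arguments": {
  "rows": "0 0.1 2 0 0 0 -1;0 0 2 0 0 0 -1;0 0 1.6 0 0 0 -1;0 0 0 0 0 0 -1;0 0 0 0 0 0 -1"
}}

```text
time: 4.03
position: [0.6293, 0.3004, 0.0206]
tool_rot: [2.22, 2.222, 0.001]
ft_force: [0.0, 0.3, 0.5]
grip_width: 1.001
grip_force: 0.0
```

{"name": "jog_arm", "arguments": {
  "rows": "0 0 0 0 0 0 0.5;0 0 0 0 0 0 0.5;0 0 0 0 0 0 0.5;0 0 0 0 0 0 0.5;0 0 0 0 0 0 0.5",
  "force": 25
}}

```text
time: 4.65
position: [0.6288, 0.3004, 0.0203]
tool_rot: [-2.22, -2.223, -0.0]
ft_force: [-0.2, -0.4, -0.3]
grip_width: 0.517
grip_force: 0.0
```

{"name": "jog_arm", "arguments": {
  "rows": "0 0 0 0 0 0 1;0 0 0 0 0 0 1;0 0 0 0 0 0 1;0 0 0 0 0 0 1;0 0 0 0 0 0 1",
  "force": 30
}}

```text
time: 5.28
position: [0.6283, 0.3005, 0.0202]
tool_rot: [-2.22, -2.222, 0.001]
ft_force: [-2.8, -0.6, 1.4]
grip_width: 0.292
grip_force: 30.0
```

{"name": "jog_arm", "arguments": {
  "rows": "0 0 -1 0 0 0 1;0 0 -1.5 0 0 0 1;0 0 -1.5 0 0 0 1;0 0 0 0 0 0 1"
}}

```text
time: 5.78
position: [0.6306, 0.3009, 0.0629]
tool_rot: [2.219, 2.221, 0.007]
ft_force: [-0.4, 0.1, -3.8]
grip_width: 0.295
grip_force: 30.0
```

Run:
```python
from h import *
s,R=st(); a=shot("scene","s1")["img"]; b=shot("wrist","w2")["img"]
a=cv2.resize(a[250:420,350:570],(400,309),interpolation=cv2.INTER_CUBIC); b=cv2.resize(b,(400,300))[:, :]
cv2.imwrite("pics/c1.png",np.hstack([a,np.vstack([b,np.zeros((9,400,3),np.uint8)])]))
```

```text
t 5.78 p [0.6306 0.3009 0.0629] toolx [-0.001  1.     0.002] tooly [1.    0.001 0.004] w 0.295 gf 30.0 F [-0.4  0.1 -3.8]
```

View pics/c1.png

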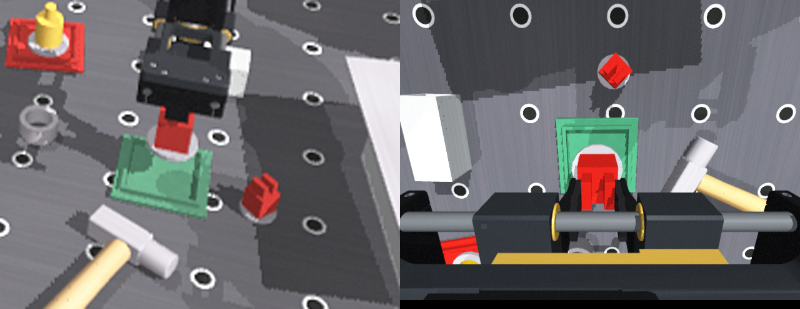

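The red stop is held upright by its post above the green holder. I'll locate the grey holder precisely and carry the stop there.

Run:
```python
from h import *
s,R=st(); d=pickle.load(open("top0.pkl","rb"))
h=cv2.cvtColor(d["img"],cv2.COLOR_BGR2HSV)
m=cv2.inRange(h,(0,0,120),(180,90,255)); m[:170]=0;m[235:]=0;m[:,:400]=0;m[:,460:]=0
m=cv2.morphologyEx(m,cv2.MORPH_CLOSE,np.ones((3,3))); m=cv2.morphologyEx(m,cv2.MORPH_OPEN,np.ones((15,15)))
for b in blobs(m,100):
    q=np.array([ray(d,p,.008) for p in b[:,0].astype(float)])*1000; print(cv2.minAreaRect(q.astype(np.float32)))
g=ray(d,(428.8,200.5),.008); print(g); to([*g,.15],s,R)
```

```text
t 5.88 p [0.629  0.3003 0.0606] toolx [-0.001  1.     0.   ] tooly [1.    0.001 0.001] w 0.295 gf 30.0 F [-0.9 -0.1 -3. ]
((584.75, -317.5002746582031), (98.1994857788086, 96.87474822998047), 0.2170446515083313)
[ 0.58183967 -0.32088261]
tool shift cm [-62.12  -4.77  -8.96]
```

{"name": "jog_arm", "arguments": {
  "rows": "0 0 -3 0 0 0 1;0 0 -3 0 0 0 1;-2 0 -3 0 0 0 1;-5 -0.6 0 0 0 0 1;-5 -0.6 0 0 0 0 1"
}}

```text
time: 6.5
position: [0.6166, 0.1791, 0.15]
tool_rot: [2.219, 2.224, -0.001]
ft_force: [-0.6, -0.6, -3.6]
grip_width: 0.295
grip_force: 30.0
```

{"name": "jog_arm", "arguments": {
  "rows": "-5 -0.6 0 0 0 0 1;-5 -0.6 0 0 0 0 1;-5 -0.6 0 0 0 0 1;-5 -0.6 0 0 0 0 1;-5 -0.6 0 0 0 0 1"
}}

```text
time: 7.12
position: [0.5864, -0.0712, 0.1497]
tool_rot: [-2.22, -2.222, 0.0]
ft_force: [0.9, 0.7, -3.7]
grip_width: 0.293
grip_force: 30.0
```

{"name": "jog_arm", "arguments": {
  "rows": "-5 -0.4 0 0 0 0 1;-5 0 0 0 0 0 1;-5 0 0 0 0 0 1;-5 0 0 0 0 0 1;0 0 0 0 0 0 1"
}}

```text
time: 7.75
position: [0.5805, -0.2766, 0.1498]
tool_rot: [2.229, 2.212, -0.007]
ft_force: [0.2, -0.8, -3.3]
grip_width: 0.296
grip_force: 30.0
```

Run:
```python
from h import *
s,R=st(); to([.583,-.319,.15],s,R); d=shot("wrist","w3"); print(proj(d,[.583,-.319,.006]))
cv2.imwrite("pics/w3s.png",cv2.resize(d["img"],(480,360)))
```

```text
t 7.75 p [ 0.5805 -0.2766  0.1498] toolx [ 0.008  1.    -0.004] tooly [ 1.    -0.008 -0.002] w 0.296 gf 30.0 F [ 0.2 -0.8 -3.3]
tool shift cm [-4.24  0.28 -0.  ]
[319.10962625 260.49082351]
```

View pics/w3s.png

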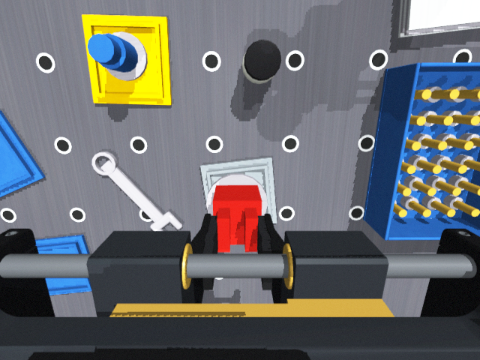

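The wrist view shows the red stop held above the grey holder, whose top corners are at about (267,221) and (361,209) at full scale. I'll check the centre from those.

Run:
```python
from h import *
s,R=st(); d=pickle.load(open("w3.pkl","rb"))
a=ray(d,(267,221),.006);b=ray(d,(361,209),.006); e=b-a; L=np.hypot(*e); n=np.array([e[1],-e[0]])/L
c=(a+b)/2+n*.048; print(a,b,L,c); to([*c,.15],s,R)
```

```text
t 7.8 p [ 0.5817 -0.2727  0.1495] toolx [ 0.004  1.    -0.001] tooly [ 1.    -0.004 -0.002] w 0.296 gf 30.0 F [ 1.   1.1 -2.7]
[ 0.53137932 -0.27670612] [ 0.6245354  -0.26525951] 0.09385669436786614 [ 0.58381136 -0.31862451]
tool shift cm [-4.59  0.23 -0.04]
```

{"name": "jog_arm", "arguments": {
  "rows": "-4.6 0.2 0 0 0 0 1;0 0 3 0 0 0 1;0 0 3 0 0 0 1;0 0 3 0 0 0 1;0 0 0 0 0 0 1"
}}

```text
time: 8.43
position: [0.5838, -0.3122, 0.0569]
tool_rot: [-2.213, -2.22, 0.002]
ft_force: [-0.9, -0.3, -4.2]
grip_width: 0.291
grip_force: 30.0
```

{"name": "jog_arm", "arguments": {
  "rows": "0 0 0 0 0 0 1;0 0 0 0 0 0 1"
}}

```text
time: 8.68
position: [0.5867, -0.316, 0.0621]
tool_rot: [2.218, 2.221, 0.002]
ft_force: [0.5, -0.0, -2.7]
grip_width: 0.292
grip_force: 30.0
```

{"name": "jog_arm", "arguments": {
  "rows": "-0.1 -0.2 1.5 0 0 0 1;0 0 1.5 0 0 0 1;0 0 0.6 0 0 0 1;0 0 0 0 0 0 1;0 0 0 0 0 0 1"
}}

```text
time: 9.3
position: [0.5838, -0.3169, 0.0245]
tool_rot: [2.22, 2.222, 0.0]
ft_force: [-0.0, -0.3, -2.0]
grip_width: 0.295
grip_force: 30.0
```

Run:
```python
from h import *
s,R=st(); to([.5838,-.3186,.0205],s,R)
```

```text
t 9.3 p [ 0.5838 -0.3169  0.0245] toolx [-0.001  1.    -0.   ] tooly [1.    0.001 0.001] w 0.295 gf 30.0 F [-0.  -0.3 -2. ]
tool shift cm [-0.17  0.    0.4 ]
```

{"name": "jog_arm", "arguments": {
  "rows": "-0.1 0 0.3 0 0 0 1;0 0 0.1 0 0 0 1;0 0 0 0 0 0 1;0 0 0 0 0 0 1"
}}

```text
time: 9.8
position: [0.5835, -0.3177, 0.0203]
tool_rot: [2.22, 2.222, 0.0]
ft_force: [1.4, 0.2, -4.1]
grip_width: 0.293
grip_force: 30.0
```

{"name": "jog_arm", "arguments": {
  "rows": "0 0 0.1 0 0 0 1;0 0 0 0 0 0 1;0 0 0 0 0 0 1"
}}

```text
time: 10.18
position: [0.5835, -0.3179, 0.0201]
tool_rot: [2.22, 2.222, 0.001]
ft_force: [-2.6, -0.2, 4.8]
grip_width: 0.297
grip_force: 30.0
```

{"name": "jog_arm", "arguments": {
  "rows": "0 0 0 0 0 0 -1;0 0 0 0 0 0 -1;0 0 0 0 0 0 -1;0 0 0 0 0 0 -1;0 0 0 0 0 0 -1"
}}

```text
time: 10.8
position: [0.5835, -0.3177, 0.0192]
tool_rot: [2.22, 2.223, 0.0]
ft_force: [-0.6, 0.4, 0.8]
grip_width: 0.776
grip_force: 0.0
```

{"name": "jog_arm", "arguments": {
  "rows": "0 0 -2 0 0 0 -1;0 0 -4 0 0 0 -1;0 0 -5 0 0 0 -1;0 0 -5 0 0 0 -1;5 0.5 0 0 0 0 -1"
}}

```text
time: 11.42
position: [0.5891, -0.275, 0.1866]
tool_rot: [2.222, 2.204, 0.003]
ft_force: [0.5, 0.6, -0.7]
grip_width: 1.0
grip_force: 0.0
```

{"name": "jog_arm", "arguments": {
  "rows": "5 0.5 0 0 0 0 -1;5 0.5 0 0 0 0 -1;5 0.5 0 0 0 0 -1;5 0.5 0 0 0 0 -1;2 0 0 0 0 0 -1"
}}

```text
time: 12.05
position: [0.6089, -0.0435, 0.1806]
tool_rot: [2.215, 2.228, 0.004]
ft_force: [0.5, -0.6, 0.3]
grip_width: 1.0
grip_force: 0.0
```

{"name": "jog_arm", "arguments": {
  "rows": "0 0 0 0 0 0 -1;0 0 0 0 0 0 -1"
}}

```text
time: 12.3
position: [0.608, -0.0508, 0.1799]
tool_rot: [2.223, 2.218, -0.001]
ft_force: [-0.3, -0.6, 0.3]
grip_width: 1.003
grip_force: 0.0
```

Run:
```python
from h import *
s,R=st(); d=shot("wrist","w4"); cv2.imwrite("pics/w4s.png",d["img"])
holder(d,"blue",0)
for b in blobs(mask(d["img"],"green"),300):
    print(cv2.minAreaRect(b),cv2.contourArea(b))
```

```text
t 12.3 p [ 0.608  -0.0508  0.1799] toolx [ 0.002  1.    -0.001] tooly [ 1.    -0.002  0.001] w 1.003 gf 0.0 F [-0.3 -0.6  0.3]
holder blue [609.8 -12. ] [95.8 95.8] 6.5
((315.8453674316406, 178.40206909179688), (38.78622817993164, 36.349395751953125), 66.03751373291016) 1311.0
```

View pics/w4s.png

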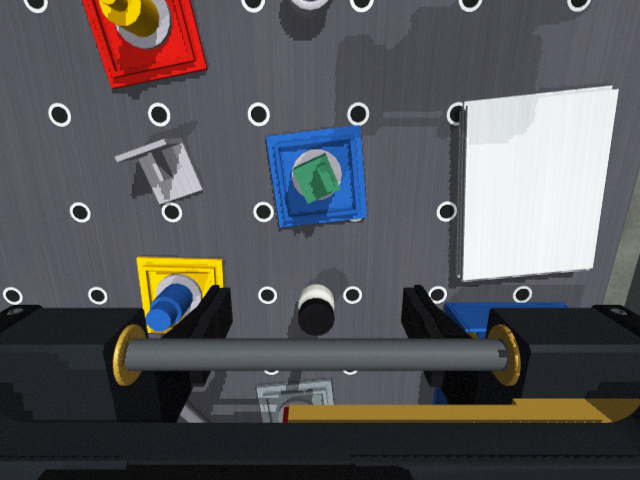

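The wrist view shows the green fence stop at (316,178) in the blue holder, turned about 20°, with its foot circle at about (316,175). I'll measure its yaw and foot.

Run:
```python
from h import *
s,R=st(); d=pickle.load(open("w4.pkl","rb")); im=d["img"]
c=foot(d,(275,135,360,218)); 
b=blobs(mask(im,"green"),300)[0]; p=cv2.approxPolyDP(b,3,True)[:,0].astype(float); print(p)
for z in (.048,.066): print(z,[np.round(np.degrees(np.arctan2(*(ray(d,p[(i+1)%len(p)],z)-ray(d,p[i],z))[::-1]))) for i in range(len(p))])
to([*c,.075],s,R)
g=d["img"][145:210,285:350]; cv2.imwrite("pics/g.png",cv2.resize(g,(520,520),interpolation=cv2.INTER_CUBIC))
```

```text
t 12.35 p [ 0.608  -0.0509  0.1798] toolx [ 0.003  1.    -0.001] tooly [ 1.    -0.003  0.001] w 1.0 gf 0.0 F [ 0.4 -0.5  1.1]
foot [ 0.608  -0.0092] rms 0.0007
[[324. 154.]
 [293. 169.]
 [307. 202.]
 [339. 188.]]
0.048 [np.float64(-155.0), np.float64(-68.0), np.float64(24.0), np.float64(115.0)]
0.066 [np.float64(-155.0), np.float64(-68.0), np.float64(24.0), np.float64(115.0)]
tool shift cm [ 4.18 -0.02 10.47]
```

View pics/g.png

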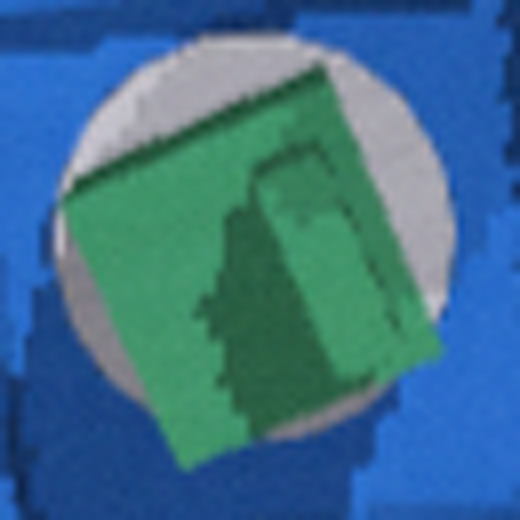

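The crop shows the green post turned 24°, with its plate on the +x side. I'll turn the tool to match and descend.

{"name": "jog_arm", "arguments": {
  "rows": "4.2 0 0 0 0 -0.14 -1;0 0 0 0 0 -0.14 -1;0 0 0 0 0 -0.14 -1;0 0 4 0 0 0 -1;0 0 4 0 0 0 -1"
}}

```text
time: 12.98
position: [0.6087, -0.0084, 0.099]
tool_rot: [1.712, 2.632, 0.001]
ft_force: [0.7, -0.3, 0.5]
grip_width: 1.003
grip_force: 0.0
```

{"name": "jog_arm", "arguments": {
  "rows": "0 0 2.5 0 0 0 -1;0 0 0 0 0 0 -1;0 0 0 0 0 0 -1"
}}

```text
time: 13.35
position: [0.6091, -0.0071, 0.0756]
tool_rot: [1.71, 2.633, 0.001]
ft_force: [0.5, 0.4, -0.4]
grip_width: 1.002
grip_force: 0.0
```

Run:
```python
from h import *
s,R=st(); to([.608,-.0092,.020],s,R); print(np.degrees(np.arctan2(R[1,1],R[0,1])))
```

```text
t 13.35 p [ 0.6091 -0.0071  0.0756] toolx [-0.407  0.913 -0.001] tooly [0.913 0.407 0.002] w 1.002 gf 0.0 F [ 0.5  0.4 -0.4]
tool shift cm [-0.14 -0.19  5.56]
24.011144642374212
```

{"name": "jog_arm", "arguments": {
  "rows": "-0.1 -0.2 2 0 0 0 -1;0 0 2 0 0 0 -1;0 0 1.5 0 0 0 -1;0 0 0 0 0 0 -1;0 0 0 0 0 0 1"
}}

```text
time: 13.98
position: [0.6071, -0.0074, 0.0194]
tool_rot: [1.708, 2.636, 0.0]
ft_force: [0.2, 0.2, -1.3]
grip_width: 0.949
grip_force: 0.0
```

{"name": "jog_arm", "arguments": {
  "rows": "0 0 0 0 0 0 1;0 0 0 0 0 0 1;0 0 0 0 0 0 1;0 0 0 0 0 0 1;0 0 0 0 0 0 1"
}}

```text
time: 14.6
position: [0.6067, -0.0074, 0.0193]
tool_rot: [-1.708, -2.637, -0.0]
ft_force: [0.6, 0.4, -0.9]
grip_width: 0.403
grip_force: 0.0
```

{"name": "jog_arm", "arguments": {
  "rows": "0 0 0 0 0 0 1;0 0 0 0 0 0 1;0 0 0 0 0 0 1;0 0 0 0 0 0 1"
}}

```text
time: 15.1
position: [0.6074, -0.0071, 0.0197]
tool_rot: [1.707, 2.636, 0.002]
ft_force: [2.6, 1.3, 2.2]
grip_width: 0.088
grip_force: 29.9
```

The opening of 0.088 is too small for a 34 mm post. I'll look before lifting.

Run:
```python
from h import *
s,R=st(); a=shot("scene","s2")["img"]; b=shot("wrist","w5")["img"]
a=cv2.resize(a[220:350,230:360],(400,400),interpolation=cv2.INTER_CUBIC); b=cv2.resize(b[140:340,200:400],(400,400),interpolation=cv2.INTER_CUBIC)
cv2.imwrite("pics/c2.png",np.hstack([a,b]))
```

```text
t 15.1 p [ 0.6074 -0.0071  0.0197] toolx [-0.409  0.913 -0.   ] tooly [0.913 0.409 0.001] w 0.088 gf 29.9 F [2.6 1.3 2.2]
```

View pics/c2.png

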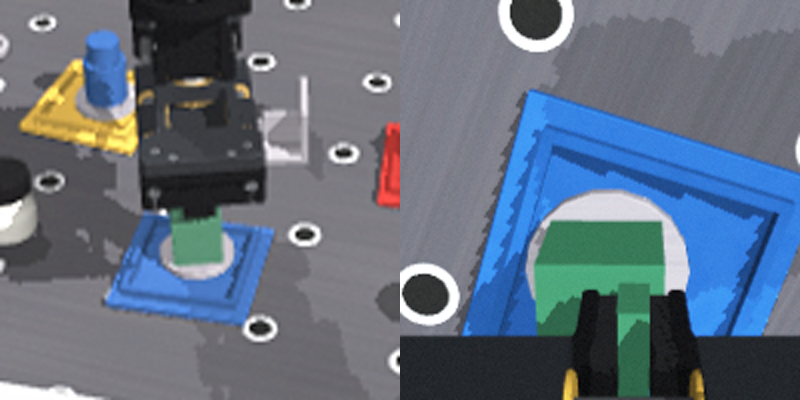

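Both views show the fingertips above the post's top, so the pads are holding the 8 mm plate. The real fingertips sit about 3 cm higher than the reported TCP. I'll reopen, go about 1.5 cm lower and grip the post itself.

{"name": "jog_arm", "arguments": {
  "rows": "0 0 0 0 0 0 -0.6;0 0 0 0 0 0 -0.6;0 0 0 0 0 0 -0.6;0 0 0 0 0 0 -0.6;0 0 0 0 0 0 -0.6"
}}

```text
time: 15.82
position: [0.6065, -0.0075, 0.0191]
tool_rot: [-1.708, -2.636, 0.001]
ft_force: [-0.5, 0.9, 1.1]
grip_width: 0.573
grip_force: 0.0
```

{"name": "jog_arm", "arguments": {
  "rows": "0 0 0 0 0 0 -0.6;0 0 0 0 0 0 -0.6;0 0 0.4 0 0 0 -0.6;0 0 0.3 0 0 0 -0.6;0 0 0 0 0 0 -0.6"
}}

```text
time: 16.45
position: [0.6063, -0.0074, 0.0118]
tool_rot: [-1.708, -2.636, 0.001]
ft_force: [0.2, 0.3, 0.2]
grip_width: 0.797
grip_force: 0.0
```

Run:
```python
from h import *
s,R=st(); b=shot("wrist","w6")["img"]
cv2.imwrite("pics/c3.png",cv2.resize(b[140:350,170:450],(800,600),interpolation=cv2.INTER_CUBIC))
```

```text
t 16.45 p [ 0.6063 -0.0074  0.0118] toolx [-0.409  0.913  0.   ] tooly [ 0.913  0.409 -0.001] w 0.797 gf 0.0 F [0.2 0.3 0.2]
```

View pics/c3.png

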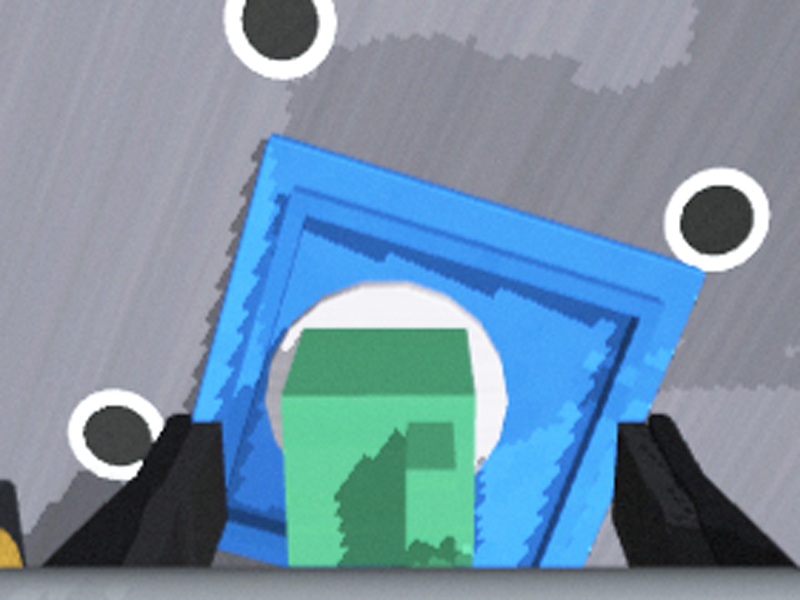

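This view gives a fingertip height of about 41 mm with the TCP reading 12 mm, and the spread between the fingers agrees. The tips are therefore about 29 mm above the reported TCP. I'll lower another 1.2 cm, so the pads overlap the post by about 19 mm and the body still clears the top.

{"name": "jog_arm", "arguments": {
  "rows": "0 0 0.4 0 0 0 -0.6;0 0 0.4 0 0 0 -0.6;0 0 0.4 0 0 0 -0.6;0 0 0 0 0 0 -0.6"
}}

```text
time: 17.0
position: [0.6063, -0.0074, -0.0003]
tool_rot: [-1.708, -2.636, 0.001]
ft_force: [-0.1, -0.4, 0.6]
grip_width: 0.799
grip_force: 0.0
```

{"name": "jog_arm", "arguments": {
  "rows": "0 0 0 0 0 0 1;0 0 0 0 0 0 1;0 0 0 0 0 0 1;0 0 0 0 0 0 1;0 0 0 0 0 0 1"
}}

```text
time: 17.62
position: [0.6061, -0.0079, 0.0002]
tool_rot: [-1.708, -2.636, 0.001]
ft_force: [-3.0, -1.4, 1.7]
grip_width: 0.388
grip_force: 30.0
```

{"name": "jog_arm", "arguments": {
  "rows": "0 0 0 0 0 0 1;0 0 0 0 0 0 1;0 0 0 0 0 0 1"
}}

```text
time: 18.0
position: [0.6068, -0.0075, 0.0002]
tool_rot: [1.708, 2.636, -0.0]
ft_force: [-2.5, -2.2, 1.1]
grip_width: 0.386
grip_force: 30.0
```

The width of 0.388 is 34 mm, so the post is gripped. I'll lift, turn back to yaw 0 and carry it to the green holder.

{"name": "jog_arm", "arguments": {
  "rows": "0 0 -1.5 0 0 0 1;0 0 -3 0 0 0 1;0 0 -3.5 0 0 0.14 1;0 0 0 0 0 0.14 1;0 0 0 0 0 0.14 1"
}}

```text
time: 18.62
position: [0.6077, -0.0065, 0.0817]
tool_rot: [2.224, 2.217, 0.005]
ft_force: [-0.9, -0.5, -3.6]
grip_width: 0.39
grip_force: 30.0
```

{"name": "jog_arm", "arguments": {
  "rows": "5 0.4 0 0 0 0 1;5 0.4 0 0 0 0 1;5 0.4 0 0 0 0 1;5 0.4 0 0 0 0 1;5 0.4 0 0 0 0 1"
}}

```text
time: 19.25
position: [0.6267, 0.2454, 0.081]
tool_rot: [-2.22, -2.223, -0.003]
ft_force: [1.2, -0.3, -3.0]
grip_width: 0.387
grip_force: 30.0
```

{"name": "jog_arm", "arguments": {
  "rows": "4 0.2 0 0 0 0 1;1 0 0 0 0 0 1;0 0 0 0 0 0 1;0 0 0 0 0 0 1"
}}

```text
time: 19.75
position: [0.6291, 0.2902, 0.0806]
tool_rot: [2.222, 2.219, -0.001]
ft_force: [0.0, -0.6, -3.4]
grip_width: 0.385
grip_force: 30.0
```

Run:
```python
from h import *
s,R=st(); to([.6294,.299,.001],s,R)
```

```text
t 19.75 p [0.6291 0.2902 0.0806] toolx [ 0.002  1.    -0.001] tooly [ 1.    -0.002  0.001] w 0.385 gf 30.0 F [ 0.  -0.6 -3.4]
tool shift cm [0.89 0.03 7.96]
```

{"name": "jog_arm", "arguments": {
  "rows": "0.9 0 2 0 0 0 1;0 0 2.5 0 0 0 1;0 0 2 0 0 0 1;0 0 0.8 0 0 0 1;0 0 0 0 0 0 1"
}}

```text
time: 20.38
position: [0.6281, 0.3012, 0.0065]
tool_rot: [-2.221, -2.222, 0.002]
ft_force: [0.3, -0.7, -2.6]
grip_width: 0.388
grip_force: 30.0
```

{"name": "jog_arm", "arguments": {
  "rows": "0 0 0.2 0 0 0 1;0 0 0.2 0 0 0 1;0 0 0 0 0 0 1;0 0 0 0 0 0 1"
}}

```text
time: 20.88
position: [0.6285, 0.3017, 0.0036]
tool_rot: [2.22, 2.223, 0.001]
ft_force: [-0.4, -0.1, -3.9]
grip_width: 0.385
grip_force: 30.0
```

{"name": "jog_arm", "arguments": {
  "rows": "0 0 0.2 0 0 0 1;0 0 0.1 0 0 0 1;0 0 0 0 0 0 1"
}}

```text
time: 21.25
position: [0.6283, 0.3016, 0.0003]
tool_rot: [-2.22, -2.223, 0.0]
ft_force: [-0.1, -0.7, -3.0]
grip_width: 0.387
grip_force: 30.0
```

{"name": "jog_arm", "arguments": {
  "rows": "0 0 0.1 0 0 0 1;0 0 0 0 0 0 1"
}}

```text
time: 21.5
position: [0.6284, 0.3016, 0.0002]
tool_rot: [-2.22, -2.222, -0.0]
ft_force: [-3.0, -1.3, 4.5]
grip_width: 0.387
grip_force: 30.0
```

{"name": "jog_arm", "arguments": {
  "rows": "0 0 0 0 0 0 -1;0 0 0 0 0 0 -1;0 0 0 0 0 0 -1;0 0 0 0 0 0 -1;0 0 0 0 0 0 -1"
}}

```text
time: 22.12
position: [0.6284, 0.3016, -0.0008]
tool_rot: [2.22, 2.223, 0.0]
ft_force: [0.7, 0.7, 0.0]
grip_width: 0.872
grip_force: 0.0
```

{"name": "jog_arm", "arguments": {
  "rows": "0 0 -2 0 0 0 -1;0 0 -5 0 0 0 -1;0 0 -5 0 0 0 -1;0 0 -5 0 0 0 -1;-4.9 -1.8 0 0 0 0 -1"
}}

```text
time: 22.75
position: [0.6136, 0.2581, 0.1763]
tool_rot: [2.211, 2.228, 0.02]
ft_force: [-0.3, -0.8, -0.1]
grip_width: 1.0
grip_force: 0.0
```

{"name": "jog_arm", "arguments": {
  "rows": "-4.9 -1.8 0 0 0 0 -1;-4.9 -1.8 0 0 0 0 -1;-4.9 -1.8 0 0 0 0 -1;-4.9 -1.8 0 0 0 0 -1;-4.9 -1.8 0 0 0 0 -1"
}}

```text
time: 23.38
position: [0.5205, 0.0057, 0.171]
tool_rot: [2.22, 2.221, 0.004]
ft_force: [-0.4, -0.3, 0.5]
grip_width: 1.001
grip_force: 0.0
```

{"name": "jog_arm", "arguments": {
  "rows": "-4.9 -1.8 0 0 0 0 -1;-4.9 -1.8 0 0 0 0 -1;-4.9 -1.6 0 0 0 0 -1;-4.9 -1.4 0 0 0 0 -1;0 0 0 0 0 0 -1"
}}

```text
time: 24.0
position: [0.4536, -0.1936, 0.171]
tool_rot: [2.229, 2.211, 0.003]
ft_force: [-0.1, 0.5, -0.7]
grip_width: 1.002
grip_force: 0.0
```

{"name": "jog_arm", "arguments": {
  "rows": "0 0 0 0 0 0 -1;0 0 0 0 0 0 -1"
}}

```text
time: 24.25
position: [0.4556, -0.1871, 0.1696]
tool_rot: [2.218, 2.225, 0.001]
ft_force: [0.3, 0.2, 0.1]
grip_width: 1.001
grip_force: 0.0
```

Run:
```python
from h import *
s,R=st(); d=shot("wrist","w7"); t=shot("top","t2"); print(proj(d,[.453,-.149,.012]))
holder(d,"yellow",0)
for b in blobs(mask(d["img"],"blue"),200): print(cv2.minAreaRect(b))
v=np.hstack([cv2.resize(d["img"],(400,300)),cv2.resize(t["img"][140:290,130:330],(400,300))]); 
v2=np.hstack([cv2.resize(t["img"][140:290,300:500],(400,300)),np.zeros((300,400,3),np.uint8)]); cv2.imwrite("pics/c4.png",np.vstack([v,v2]))
```

```text
t 24.25 p [ 0.4556 -0.1871  0.1696] toolx [-0.003  1.     0.001] tooly [1.    0.003 0.001] w 1.001 gf 0.0 F [0.3 0.2 0.1]
[313.57070881 180.77186901]
holder yellow [ 452.1 -149. ] [96.  95.8] 88.1
((209.5, 396.0), (52.0, 67.0), 90.0)
((136.48976135253906, 283.50579833984375), (95.90049743652344, 84.45354461669922), 60.42216110229492)
((620.2647094726562, 251.94119262695312), (53.84291076660156, 127.33119201660156), 14.03624439239502)
((310.2500305175781, 179.75), (36.769554138183594, 37.47665786743164), 45.0)
((488.0, 45.5), (91.0, 110.0), 90.0)
```

View pics/c4.png

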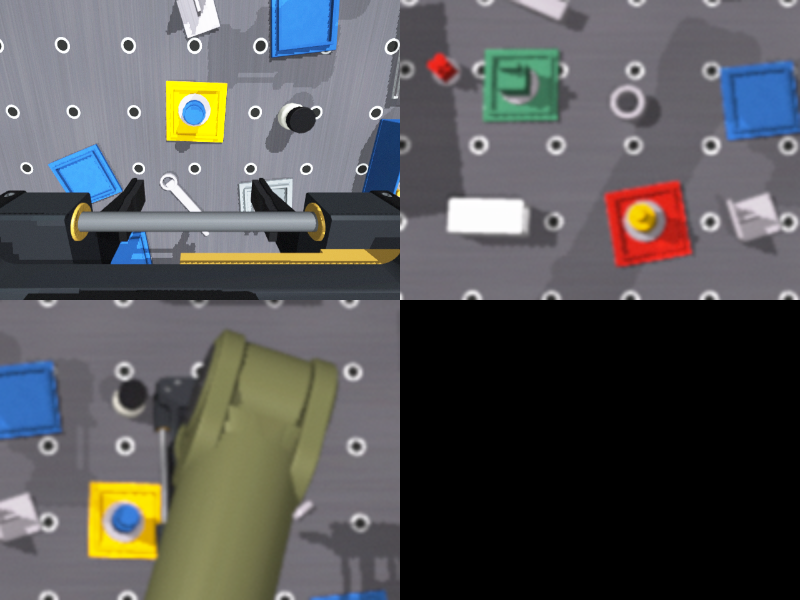

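The green stop stands in the green holder, top-view crop (515,85). The blue stop is at wrist (310,180) in the yellow holder. I'll find its foot.

Run:
```python
from h import *
s,R=st(); d=pickle.load(open("w7.pkl","rb"))
c=foot(d,(280,148,345,215)); to([*c,.0],s,R)
```

```text
t 24.35 p [ 0.4554 -0.1873  0.1693] toolx [-0.004  1.     0.   ] tooly [1.    0.004 0.   ] w 0.999 gf 0.0 F [-0.3  0.3 -0.5]
foot [ 0.4503 -0.1447] rms 0.0008
tool shift cm [ 4.26 -0.5  16.93]
```

{"name": "jog_arm", "arguments": {
  "rows": "4.3 -0.5 0 0 0 0 -1;0 0 3 0 0 0 -1;0 0 3 0 0 0 -1;0 0 3 0 0 0 -1;0 0 2 0 0 0 -1"
}}

```text
time: 24.98
position: [0.4493, -0.1446, 0.0578]
tool_rot: [-2.218, -2.224, 0.002]
ft_force: [0.1, -0.7, 0.4]
grip_width: 1.0
grip_force: 0.0
```

{"name": "jog_arm", "arguments": {
  "rows": "0 0 0 0 0 0 -1;0 0 0 0 0 0 -1"
}}

```text
time: 25.22
position: [0.4506, -0.1454, 0.06]
tool_rot: [2.219, 2.223, 0.001]
ft_force: [-0.2, 0.1, -0.3]
grip_width: 1.001
grip_force: 0.0
```

Run:
```python
from h import *
s,R=st(); to([.4503,-.1447,.0],s,R)
```

```text
t 25.23 p [ 0.4506 -0.1454  0.06  ] toolx [-0.002  1.    -0.   ] tooly [1.    0.002 0.001] w 1.001 gf 0.0 F [-0.2  0.1 -0.3]
tool shift cm [ 0.07 -0.03  6.  ]
```

{"name": "jog_arm", "arguments": {
  "rows": "0.1 0 2.5 0 0 0 -1;0 0 2 0 0 0 -1;0 0 1 0 0 0 -1;0 0 0.5 0 0 0 -1;0 0 0 0 0 0 1"
}}

```text
time: 25.85
position: [0.4503, -0.1446, -0.0003]
tool_rot: [2.22, 2.222, 0.001]
ft_force: [-0.8, 0.2, 0.4]
grip_width: 0.95
grip_force: 0.0
```

{"name": "jog_arm", "arguments": {
  "rows": "0 0 0 0 0 0 1;0 0 0 0 0 0 1;0 0 0 0 0 0 1;0 0 0 0 0 0 1;0 0 0 0 0 0 1"
}}

```text
time: 26.48
position: [0.4499, -0.1445, -0.0007]
tool_rot: [-2.22, -2.223, -0.0]
ft_force: [0.3, 0.4, 0.3]
grip_width: 0.402
grip_force: 0.0
```

{"name": "jog_arm", "arguments": {
  "rows": "0 0 0 0 0 0 1;0 0 0 0 0 0 1;0 0 0 0 0 0 1"
}}

```text
time: 26.85
position: [0.4498, -0.1446, -0.0007]
tool_rot: [-2.22, -2.222, -0.0]
ft_force: [-0.2, -0.2, 0.5]
grip_width: 0.382
grip_force: 30.0
```

{"name": "jog_arm", "arguments": {
  "rows": "0 0 -1.5 0 0 0 1;0 0 -3.5 0 0 0 1;0 0 -4 0 0 0 1;4 4 0 0 0 0 1;3 4 0 0 0 0 1"
}}

```text
time: 27.48
position: [0.5312, -0.0727, 0.091]
tool_rot: [2.22, 2.222, 0.006]
ft_force: [0.8, 0.1, -3.6]
grip_width: 0.378
grip_force: 30.0
```

{"name": "jog_arm", "arguments": {
  "rows": "3 4 0 0 0 0 1;3.3 4 0 0 0 0 1;0 0 0 0 0 0 1;0 0 0 0 0 0 1;0 0 0 0 0 0 1"
}}

```text
time: 28.1
position: [0.6088, -0.0129, 0.0895]
tool_rot: [-2.222, -2.22, 0.001]
ft_force: [-0.4, -0.0, -4.2]
grip_width: 0.377
grip_force: 30.0
```

Run:
```python
from h import *
s,R=st(); to([.6098,-.012,.0],s,R)
```

```text
t 28.1 p [ 0.6088 -0.0129  0.0895] toolx [ 0.001  1.    -0.   ] tooly [ 1.    -0.001 -0.   ] w 0.377 gf 30.0 F [-0.4 -0.  -4.2]
tool shift cm [0.09 0.1  8.95]
```

{"name": "jog_arm", "arguments": {
  "rows": "0.1 0.1 2.5 0 0 0 1;0 0 2.5 0 0 0 1;0 0 2.5 0 0 0 1;0 0 0.8 0 0 0 1;0 0 0 0 0 0 1"
}}

```text
time: 28.72
position: [0.6104, -0.0109, 0.0065]
tool_rot: [-2.221, -2.221, 0.0]
ft_force: [0.2, 0.2, -4.0]
grip_width: 0.376
grip_force: 30.0
```

{"name": "jog_arm", "arguments": {
  "rows": "0 0 0.2 0 0 0 1;0 0 0.2 0 0 0 1;0 0 0 0 0 0 1"
}}

```text
time: 29.1
position: [0.6109, -0.0103, 0.0026]
tool_rot: [2.22, 2.223, 0.001]
ft_force: [0.3, 0.2, -5.0]
grip_width: 0.376
grip_force: 30.0
```

{"name": "jog_arm", "arguments": {
  "rows": "0 0 0.2 0 0 0 1;0 0 0.1 0 0 0 1;0 0 0 0 0 0 1"
}}

```text
time: 29.48
position: [0.6107, -0.0103, -0.0006]
tool_rot: [-2.22, -2.222, -0.0]
ft_force: [-0.3, 0.3, -2.5]
grip_width: 0.379
grip_force: 30.0
```

{"name": "jog_arm", "arguments": {
  "rows": "0 0 0.1 0 0 0 1;0 0 0 0 0 0 1"
}}

```text
time: 29.72
position: [0.6107, -0.0104, -0.0007]
tool_rot: [-2.22, -2.222, -0.001]
ft_force: [-3.4, -0.1, 5.1]
grip_width: 0.381
grip_force: 30.0
```

{"name": "jog_arm", "arguments": {
  "rows": "0 0 0 0 0 0 -1;0 0 0 0 0 0 -1;0 0 0 0 0 0 -1;0 0 0 0 0 0 -1;0 0 0 0 0 0 -1"
}}

```text
time: 30.35
position: [0.6108, -0.0104, -0.0018]
tool_rot: [2.22, 2.222, 0.0]
ft_force: [-0.2, 0.4, 0.4]
grip_width: 0.868
grip_force: 0.0
```

{"name": "jog_arm", "arguments": {
  "rows": "0 0 -2 0 0 0 -1;0 0 -5 0 0 0 -1;0 0 -5 0 0 0 -1;0 0 -5 0 0 0 -1;2.4 -4 0 0 0 0 -1"
}}

```text
time: 30.98
position: [0.5755, 0.0107, 0.1747]
tool_rot: [2.22, 2.211, 0.012]
ft_force: [-0.4, 0.7, -0.3]
grip_width: 1.0
grip_force: 0.0
```

{"name": "jog_arm", "arguments": {
  "rows": "2.4 -4 0 0 0 0 -1;2.4 -4 0 0 0 0 -1;2.6 -4.3 0 0 0 0 -1;0 0 0 0 0 0 -1;0 0 0 0 0 0 -1"
}}

```text
time: 31.6
position: [0.4486, 0.087, 0.1695]
tool_rot: [2.22, 2.221, 0.004]
ft_force: [0.1, -0.1, 1.0]
grip_width: 0.995
grip_force: 0.0
```

Run:
```python
from h import *
s,R=st(); d=shot("wrist","w8"); print(proj(d,[.448,.13,.012]))
holder(d,"red",0)
for b in blobs(mask(d["img"],"yellow"),200): print(cv2.minAreaRect(b))
cv2.imwrite("pics/c5.png",d["img"])
```

```text
t 31.6 p [0.4486 0.087  0.1695] toolx [-0.     1.     0.001] tooly [1.    0.    0.002] w 0.995 gf 0.0 F [ 0.1 -0.1  1. ]
[315.07736292 175.90169546]
holder red [447.6 130.7] [95.6 95.7] 10.4
((459.5, 396.0), (52.0, 359.0), 90.0)
((504.86541748046875, 354.572509765625), (62.308685302734375, 29.522113800048828), 83.48019409179688)
((127.60484313964844, 354.44512939453125), (29.65973663330078, 62.621116638183594), 7.907162666320801)
((317.5, 175.0), (38.0, 37.0), 90.0)
```

View pics/c5.png

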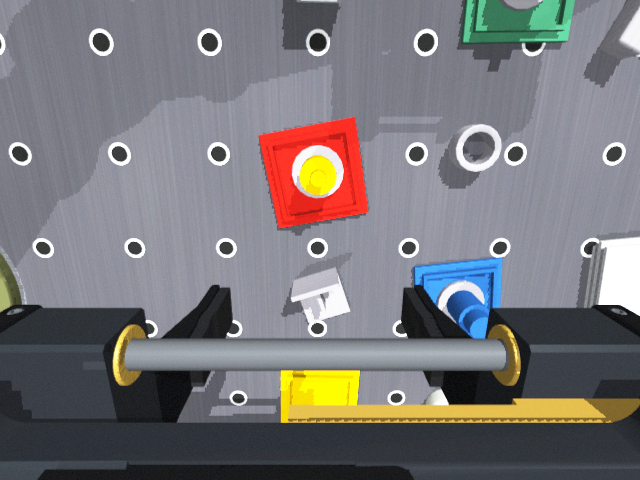

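The blue stop now stands in the blue holder (465,300). The yellow stop is at (318,175) with its foot at about (318,172) in the red holder, and the bracket at (320,296) is undisturbed.

Run:
```python
from h import *
s,R=st(); d=pickle.load(open("w8.pkl","rb"))
c=foot(d,(285,140,350,205)); to([*c,.0],s,R)
```

```text
t 31.65 p [0.4489 0.0866 0.1693] toolx [0.001 1.    0.001] tooly [ 1.    -0.001  0.002] w 1.0 gf 0.0 F [-0.6  0.   0.2]
foot [0.4507 0.1342] rms 0.0007
tool shift cm [ 4.75  0.15 16.93]
```

{"name": "jog_arm", "arguments": {
  "rows": "4.7 0.1 0 0 0 0 -1;0 0 3 0 0 0 -1;0 0 3 0 0 0 -1;0 0 3 0 0 0 -1;0 0 2 0 0 0 -1"
}}

```text
time: 32.28
position: [0.4493, 0.1328, 0.0569]
tool_rot: [2.223, 2.219, -0.003]
ft_force: [-0.3, -0.2, 0.1]
grip_width: 1.004
grip_force: 0.0
```

{"name": "jog_arm", "arguments": {
  "rows": "0 0 0 0 0 0 -1;0 0 0 0 0 0 -1"
}}

```text
time: 32.52
position: [0.4499, 0.134, 0.0591]
tool_rot: [2.221, 2.22, 0.001]
ft_force: [-0.2, 0.7, 0.4]
grip_width: 0.999
grip_force: 0.0
```

Run:
```python
from h import *
s,R=st(); to([.4507,.1342,.0],s,R)
```

```text
t 32.52 p [0.4499 0.134  0.0591] toolx [ 0.  1. -0.] tooly [ 1.    -0.     0.001] w 0.999 gf 0.0 F [-0.2  0.7  0.4]
tool shift cm [0.02 0.08 5.91]
```

{"name": "jog_arm", "arguments": {
  "rows": "0 0.1 2.5 0 0 0 -1;0 0 2 0 0 0 -1;0 0 1 0 0 0 -1;0 0 0.4 0 0 0 -1;0 0 0 0 0 0 1"
}}

```text
time: 33.15
position: [0.4502, 0.1346, -0.0002]
tool_rot: [2.22, 2.222, 0.002]
ft_force: [0.5, -0.0, 1.3]
grip_width: 0.952
grip_force: 0.0
```

{"name": "jog_arm", "arguments": {
  "rows": "0 0 0 0 0 0 1;0 0 0 0 0 0 1;0 0 0 0 0 0 1;0 0 0 0 0 0 1;0 0 0 0 0 0 1"
}}

```text
time: 33.78
position: [0.4496, 0.1344, -0.0007]
tool_rot: [2.22, 2.223, 0.0]
ft_force: [0.8, 0.2, -0.2]
grip_width: 0.401
grip_force: 0.0
```

{"name": "jog_arm", "arguments": {
  "rows": "0 0 0 0 0 0 1;0 0 0 0 0 0 1;0 0 0 0 0 0 1"
}}

```text
time: 34.15
position: [0.4497, 0.1344, -0.0007]
tool_rot: [2.22, 2.222, 0.001]
ft_force: [0.1, 0.3, -0.0]
grip_width: 0.379
grip_force: 30.0
```

{"name": "jog_arm", "arguments": {
  "rows": "0 0 -1.5 0 0 0 1;0 0 -3.5 0 0 0 1;0 0 -5 0 0 0 1;0 0 -2 0 0 0 1;-4 0.6 0 0 0 0 1"
}}

```text
time: 34.78
position: [0.4565, 0.0975, 0.1218]
tool_rot: [2.213, 2.229, 0.007]
ft_force: [0.7, -0.5, -4.3]
grip_width: 0.38
grip_force: 30.0
```

{"name": "jog_arm", "arguments": {
  "rows": "-5 0.6 0 0 0 0 1;-5 0 0 0 0 0 1;-5 0 0 0 0 0 1;-5 -0.5 0 0 0 0 1;-4.3 -0.5 0 0 0 0 1"
}}

```text
time: 35.4
position: [0.4508, -0.1505, 0.1196]
tool_rot: [-2.221, -2.221, -0.001]
ft_force: [0.7, 0.5, -4.7]
grip_width: 0.381
grip_force: 30.0
```

{"name": "jog_arm", "arguments": {
  "rows": "0 0 0 0 0 0 1;0 0 0 0 0 0 1;0 0 0 0 0 0 1"
}}

```text
time: 35.78
position: [0.4519, -0.1472, 0.1192]
tool_rot: [-2.217, -2.224, -0.0]
ft_force: [-0.4, -0.6, -3.8]
grip_width: 0.38
grip_force: 30.0
```

Run:
```python
from h import *
s,R=st(); to([.4521,-.149,.0],s,R)
```

```text
t 35.77 p [ 0.4519 -0.1472  0.1192] toolx [-0.003  1.     0.001] tooly [ 1.     0.003 -0.   ] w 0.38 gf 30.0 F [-0.4 -0.6 -3.8]
tool shift cm [-0.19  0.03 11.92]
```

{"name": "jog_arm", "arguments": {
  "rows": "-0.1 0 3 0 0 0 1;0 0 4 0 0 0 1;0 0 3 0 0 0 1;0 0 1.2 0 0 0 1;0 0 0 0 0 0 1"
}}

```text
time: 36.4
position: [0.4517, -0.149, 0.007]
tool_rot: [-2.219, -2.223, 0.002]
ft_force: [-0.1, -0.2, -3.2]
grip_width: 0.381
grip_force: 30.0
```

{"name": "jog_arm", "arguments": {
  "rows": "0 0 0.2 0 0 0 1;0 0 0.2 0 0 0 1;0 0 0 0 0 0 1"
}}

```text
time: 36.78
position: [0.4522, -0.1495, 0.0037]
tool_rot: [2.22, 2.222, 0.001]
ft_force: [-0.1, -0.9, -4.0]
grip_width: 0.378
grip_force: 30.0
```

{"name": "jog_arm", "arguments": {
  "rows": "0 0 0.2 0 0 0 1;0 0 0.2 0 0 0 1;0 0 0 0 0 0 1"
}}

```text
time: 37.15
position: [0.452, -0.1495, -0.0007]
tool_rot: [-2.22, -2.223, -0.0]
ft_force: [-0.8, 0.6, -2.2]
grip_width: 0.38
grip_force: 30.0
```

{"name": "jog_arm", "arguments": {
  "rows": "0 0 0.1 0 0 0 1;0 0 0 0 0 0 1"
}}

```text
time: 37.4
position: [0.452, -0.1495, -0.0008]
tool_rot: [-2.22, -2.222, -0.001]
ft_force: [-4.2, 1.6, 9.1]
grip_width: 0.382
grip_force: 30.0
```

{"name": "jog_arm", "arguments": {
  "rows": "0 0 0 0 0 0 -1;0 0 0 0 0 0 -1;0 0 0 0 0 0 -1;0 0 0 0 0 0 -1;0 0 0 0 0 0 -1"
}}

```text
time: 38.02
position: [0.4519, -0.1496, -0.0018]
tool_rot: [2.22, 2.222, 0.0]
ft_force: [-0.0, 0.5, -0.5]
grip_width: 0.861
grip_force: 0.0
```

{"name": "jog_arm", "arguments": {
  "rows": "0 0 -2 0 0 0 -1;0 0 -5 0 0 0 -1;0 0 -5 0 0 0 -1;0 0 -5 0 0 0 -1;-4.2 2.6 0 0 0 0 -1"
}}

```text
time: 38.65
position: [0.4817, -0.1888, 0.1739]
tool_rot: [2.21, 2.228, 0.026]
ft_force: [1.1, -0.6, -2.0]
grip_width: 1.0
grip_force: 0.0
```

{"name": "jog_arm", "arguments": {
  "rows": "-4.2 2.6 0 0 0 0 -1;-4.2 2.6 0 0 0 0 -1;-4.2 2.6 0 0 0 0 -1;-4.2 2.6 0 0 0 0 -1;0 0 0 0 0 0 -1"
}}

```text
time: 39.28
position: [0.5809, -0.3637, 0.1662]
tool_rot: [-2.225, -2.217, 0.008]
ft_force: [-0.0, -0.8, 0.2]
grip_width: 0.998
grip_force: 0.0
```

{"name": "jog_arm", "arguments": {
  "rows": "0 0 0 0 0 0 -1;0 0 0 0 0 0 -1"
}}

```text
time: 39.52
position: [0.5824, -0.3578, 0.1687]
tool_rot: [-2.218, -2.224, -0.003]
ft_force: [-0.8, 0.3, 0.7]
grip_width: 1.0
grip_force: 0.0
```

Run:
```python
from h import *
s,R=st(); d=shot("wrist","w9"); p=proj(d,[.584,-.318,.012]); print(p); u,v=p.astype(int)
for b in blobs(mask(d["img"],"red"),200): print(cv2.minAreaRect(b), ray(d,cv2.minAreaRect(b)[0],.057))
a=d["img"][max(0,v-60):v+60,u-60:u+60]; cv2.imwrite("pics/c6.png",np.hstack([cv2.resize(d["img"],(400,300)),cv2.resize(a,(300,300))]))
```

```text
t 39.52 p [ 0.5824 -0.3578  0.1687] toolx [-0.003  1.     0.001] tooly [1.    0.003 0.001] w 1.0 gf 0.0 F [-0.8  0.3  0.7]
[317.67122669 179.32503791]
((317.0, 182.0), (40.0, 38.0), 90.0) [ 0.58321791 -0.31467756]
```

View pics/c6.png

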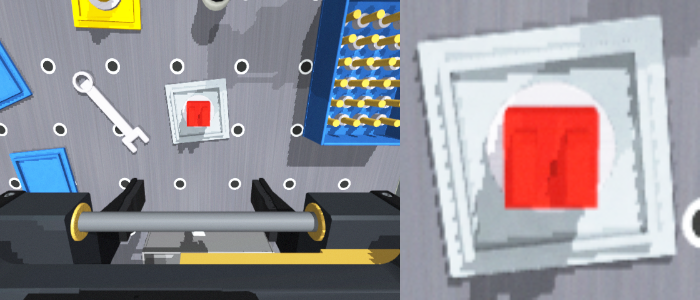

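The red stop stands square and upright in the grey holder, with its foot at about (317,178). I'll pick it up by the post.

{"name": "jog_arm", "arguments": {
  "rows": "4.1 0.1 0 0 0 0 -1;0 0 3 0 0 0 -1;0 0 3 0 0 0 -1;0 0 3 0 0 0 -1;0 0 2 0 0 0 -1"
}}

```text
time: 40.2
position: [0.5831, -0.3165, 0.0574]
tool_rot: [-2.218, -2.224, -0.002]
ft_force: [1.4, 0.1, -0.4]
grip_width: 1.002
grip_force: 0.0
```

{"name": "jog_arm", "arguments": {
  "rows": "0 0 0 0 0 0 -1;0 0 0 0 0 0 -1"
}}

```text
time: 40.45
position: [0.5838, -0.3188, 0.0596]
tool_rot: [2.219, 2.222, 0.001]
ft_force: [-0.2, -0.7, 1.0]
grip_width: 1.0
grip_force: 0.0
```

Run:
```python
from h import *
s,R=st(); to([.5835,-.317,.0],s,R)
```

```text
t 40.45 p [ 0.5838 -0.3188  0.0596] toolx [-0.001  1.    -0.001] tooly [1.    0.001 0.002] w 1.0 gf 0.0 F [-0.2 -0.7  1. ]
tool shift cm [ 0.18 -0.04  5.96]
```

{"name": "jog_arm", "arguments": {
  "rows": "0.2 0 2.5 0 0 0 -1;0 0 2 0 0 0 -1;0 0 1 0 0 0 -1;0 0 0.5 0 0 0 -1;0 0 0 0 0 0 1"
}}

```text
time: 41.08
position: [0.5831, -0.3167, -0.0017]
tool_rot: [2.22, 2.222, -0.0]
ft_force: [0.9, 0.7, 0.7]
grip_width: 0.949
grip_force: 0.0
```

{"name": "jog_arm", "arguments": {
  "rows": "0 0 0 0 0 0 1;0 0 0 0 0 0 1;0 0 0 0 0 0 1;0 0 0 0 0 0 1;0 0 0 0 0 0 1"
}}

```text
time: 41.7
position: [0.5831, -0.3164, -0.0017]
tool_rot: [2.22, 2.223, 0.0]
ft_force: [-0.4, -0.4, 0.0]
grip_width: 0.402
grip_force: 0.0
```

{"name": "jog_arm", "arguments": {
  "rows": "0 0 0 0 0 0 1;0 0 0 0 0 0 1;0 0 0 0 0 0 1"
}}

```text
time: 42.08
position: [0.5831, -0.3164, -0.0017]
tool_rot: [-2.22, -2.223, -0.0]
ft_force: [-0.7, -0.7, 0.5]
grip_width: 0.388
grip_force: 30.0
```

{"name": "jog_arm", "arguments": {
  "rows": "0 0 -1.5 0 0 0 1;0 0 -3.5 0 0 0 1;0 0 -5 0 0 0 1;0 0 -2 0 0 0 1;4 0 0 0 0 0 1"
}}

```text
time: 42.7
position: [0.5821, -0.2813, 0.1206]
tool_rot: [2.224, 2.211, -0.002]
ft_force: [-0.6, 0.7, -3.7]
grip_width: 0.384
grip_force: 30.0
```

{"name": "jog_arm", "arguments": {
  "rows": "5 -1.5 0 0 0 0 1;5 -1.5 0 0 0 0 1;5 -1.5 0 0 0 0 1;5 -1.5 0 0 0 0 1;5 -1.5 0 0 0 0 1"
}}

```text
time: 43.32
position: [0.5063, -0.0249, 0.1174]
tool_rot: [-2.22, -2.222, 0.001]
ft_force: [0.8, 0.7, -2.2]
grip_width: 0.388
grip_force: 30.0
```

{"name": "jog_arm", "arguments": {
  "rows": "5 -1.5 0 0 0 0 1;5 -1.5 0 0 0 0 1;5 -1.5 0 0 0 0 1;0.7 -1.5 0 0 0 0 1;0 0 0 0 0 0 1"
}}

```text
time: 43.95
position: [0.446, 0.1311, 0.1175]
tool_rot: [-2.216, -2.225, 0.001]
ft_force: [-0.1, -0.1, -3.5]
grip_width: 0.386
grip_force: 30.0
```

{"name": "jog_arm", "arguments": {
  "rows": "0 0 0 0 0 0 1;0 0 0 0 0 0 1"
}}

```text
time: 44.2
position: [0.4482, 0.1293, 0.1182]
tool_rot: [2.223, 2.22, 0.0]
ft_force: [0.1, 0.1, -3.6]
grip_width: 0.385
grip_force: 30.0
```

Run:
```python
from h import *
s,R=st(); to([.4477,.1303,-.001],s,R)
```

```text
t 44.2 p [0.4482 0.1293 0.1182] toolx [ 0.001  1.    -0.   ] tooly [ 1.    -0.001  0.   ] w 0.385 gf 30.0 F [ 0.1  0.1 -3.6]
tool shift cm [ 0.11 -0.06 11.92]
```

{"name": "jog_arm", "arguments": {
  "rows": "0.1 0 3 0 0 0 1;0 0 4 0 0 0 1;0 0 3 0 0 0 1;0 0 1.2 0 0 0 1;0 0 0 0 0 0 1"
}}

```text
time: 44.82
position: [0.4477, 0.1306, 0.0061]
tool_rot: [2.221, 2.221, -0.002]
ft_force: [-0.2, -0.5, -2.1]
grip_width: 0.385
grip_force: 30.0
```

{"name": "jog_arm", "arguments": {
  "rows": "0 0 0.2 0 0 0 1;0 0 0.2 0 0 0 1;0 0 0 0 0 0 1"
}}

```text
time: 45.2
position: [0.4478, 0.1318, 0.0027]
tool_rot: [-2.22, -2.223, -0.002]
ft_force: [-0.1, -0.6, -4.6]
grip_width: 0.387
grip_force: 30.0
```

{"name": "jog_arm", "arguments": {
  "rows": "0 0 0.2 0 0 0 1;0 0 0.1 0 0 0 1;0 0 0 0 0 0 1"
}}

```text
time: 45.58
position: [0.4475, 0.1314, -0.0008]
tool_rot: [-2.22, -2.223, 0.0]
ft_force: [-0.0, 0.1, -2.8]
grip_width: 0.388
grip_force: 30.0
```

{"name": "jog_arm", "arguments": {
  "rows": "0 0 0.1 0 0 0 1;0 0 0 0 0 0 1"
}}

```text
time: 45.82
position: [0.4476, 0.1314, -0.0018]
tool_rot: [-2.22, -2.223, 0.0]
ft_force: [-0.2, 0.7, -3.6]
grip_width: 0.387
grip_force: 30.0
```

Not in contact yet; I'll lower in fine steps.

{"name": "jog_arm", "arguments": {
  "rows": "0 0 0.1 0 0 0 1;0 0 0 0 0 0 1"
}}

```text
time: 46.08
position: [0.4475, 0.1315, -0.0019]
tool_rot: [-2.22, -2.222, 0.001]
ft_force: [-3.7, -1.2, 8.0]
grip_width: 0.39
grip_force: 30.0
```

Contact. I'll release, rise and back off to the side for a final look.

{"name": "jog_arm", "arguments": {
  "rows": "0 0 0 0 0 0 -1;0 0 0 0 0 0 -1;0 0 0 0 0 0 -1;0 0 0 0 0 0 -1;0 0 0 0 0 0 -1"
}}

```text
time: 46.7
position: [0.4476, 0.1314, -0.0028]
tool_rot: [2.22, 2.223, 0.0]
ft_force: [-0.4, 0.1, -0.7]
grip_width: 0.868
grip_force: 0.0
```

{"name": "jog_arm", "arguments": {
  "rows": "0 0 -2 0 0 0 -1;0 0 -5 0 0 0 -1;0 0 -5 0 0 0 -1;0 0 -5 0 0 0 -1;5 0 0 0 0 0 -1"
}}

```text
time: 47.32
position: [0.4514, 0.1805, 0.1723]
tool_rot: [-2.226, -2.213, -0.018]
ft_force: [0.3, 0.8, 0.4]
grip_width: 1.003
grip_force: 0.0
```

{"name": "jog_arm", "arguments": {
  "rows": "5 0 0 0 0 0 -1;5 0 0 0 0 0 -1;5 0 0 0 0 0 -1;5 -1 0 0 0 0 -1;5 -1 0 0 0 0 -1"
}}

```text
time: 47.95
position: [0.4269, 0.4329, 0.167]
tool_rot: [2.22, 2.222, -0.0]
ft_force: [0.1, -0.8, 0.1]
grip_width: 0.999
grip_force: 0.0
```

{"name": "jog_arm", "arguments": {
  "rows": "0 0 0 0 0 0 -1;0 0 0 0 0 0 -1;0 0 0 0 0 0 -1;0 0 0 0 0 0 -1"
}}

```text
time: 48.45
position: [0.4279, 0.4303, 0.1676]
tool_rot: [-2.222, -2.22, -0.001]
ft_force: [-0.6, 0.3, 0.5]
grip_width: 0.994
grip_force: 0.0
```

Run:
```python
from h import *
s,R=st(); t=shot("top","t9")["img"]; a=shot("scene","s9")["img"]
cv2.imwrite("pics/c7.png",np.vstack([cv2.resize(t[150:280,120:460],(780,298)),cv2.resize(a[200:400,90:540],(780,300))[:, :]]))
```

```text
t 48.45 p [0.4279 0.4303 0.1676] toolx [0.001 1.    0.001] tooly [ 1.    -0.001 -0.   ] w 0.994 gf 0.0 F [-0.6  0.3  0.5]
```

View pics/c7.png

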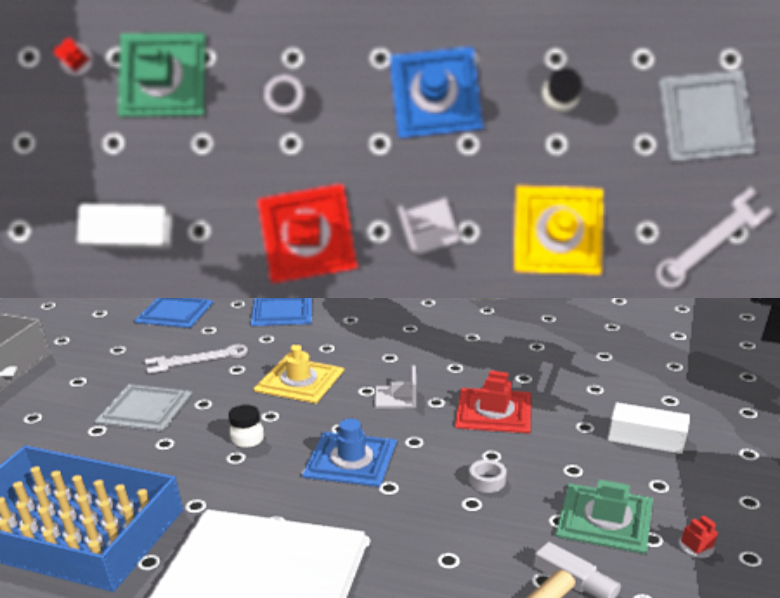

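All four stops stand upright in their own holders: green at (155,72), blue at (433,88), red at (305,232) and yellow at (560,228). The grey holder at (708,115) is empty and the bracket at (430,225) hasn't moved.

```bash
python3 -c "
from bench import ticket; print(ticket.close_job())"
```

```text
the job is handed in; nothing more can be done
None
```

The job is handed in: in the final pictures all four stops stand upright in the holders of their own colour, the grey holder is empty and the bracket is where it was, at 48 s of the 125 s allowed.

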